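# Load the self-levelling dish dispenser

## Robot

A 7-joint arm with a two-finger parallel gripper is mounted at the origin on a cart in front of the work surface, level with it; the furniture and walls round the work are solid. World frame = base frame: x ahead of the robot, y to its left, z up, the work surface at z = 0. Lengths are in mm, angles in rad, forces in N, time in s.
With the tool pointing down it reaches from about 350 to 775 mm from the base axis. Payload 3.1 kg.
Tool frame: the origin (TCP) lies on the mounting face of the last link; the fingertips stand 173 mm ahead of it and the grasp point (between the pads) lies 155 mm ahead of it (hold_point_z is the distance from the TCP to the grasp point, in mm); y points along the fingers, z is the direction in which the jaws open and shut, and the axes are right-handed (so a half turn about y gives the same grasp; the last joint's range is limited). The gripper opens to 85 mm and grips with 20 to 120 N. Pads are 22 mm wide; open, the fingers measure 114 mm over their backs; the gripper's body (76 mm by 85 mm) begins 54 mm behind the grasp point. The pads swing forward as they close: fully open they stand 13 mm farther back than shut.
Start: joints at [-1.367, 0.311, 0.014, 1.512, -0.004, 1.319, -0.027], TCP at [133.8, 533.489, 404.704] pointing down, gripper open.
Joint ranges: [-2.7, 2.7], [-0.3, 1.91], [-1.27, 1.3], [0.12, 2.57], [-1.44, 4.58], [0.2, 2.03], [-3.05, 3.05]. Speed limits (rad/s): [2.79, 2.79, 3.14, 3.14, 3.14, 3.14, 3.14].

## Interface

Orientations are given as a unit quaternion [x, y, z, w].
In Python, from workcell import * gives the robot as it stands.
- The arm moves only by the tool jog_arm, never from a script. Its argument "motion" is a list of rows, each a list of 6 numbers: the shift along the world's x, y, z in mm, then the turn, a rotation vector about the world's x, y, z in degrees. In form: [[dx, dy, dz, rx, ry, rz], ...]. A call has 1 to 10 rows; each row shifts and turns the commanded pose from where the row before left it; what a row does not reach is not made up. A row lasts 1/8 s, in which the tool goes at most 62.5 mm and 10.7 degrees, less where a joint would pass 70% of its speed; a pose out of reach is approached as far as the arm can. A call is refused whole if a number of a shift passes 62.5 or a number of a turn 10.7, either way. A call with a gripper value outside its range is refused whole. "hand" is the opening in per cent of the stroke, from 0 (shut) to 100 (fully open), set as the call begins (left out, the last holds). The fingers move at their own pace and stop on an object; the grip force is fixed at half the most. Time passes only in rows, so rows that do not move let the fingers close. It gives the time, the measured TCP pose, the force and the opening at its end, in the units of the state.
- read_state(): the state, without advancing time (a new reading comes with each control period).
- snapshot(name): name is "scene" or "top" or "wrist"; returns (picture, depth): 384x512x3 uint8, red, green, blue; 384x512 float32, mm along the optical axis (not along the pixel's ray), 0 where there is no reading.
- camera_model(name): a dict with "intrinsics" (3x3 intrinsics, pixels), "dist" ([k1, k2, p1, p2, k3] as OpenCV has them; the pictures are not rectified), "R" (3x3) and "t" (3): a world point X has camera coordinates R X + t; the wrist camera has in their place "tool_from_camera" (4x4, takes a point from camera to tool coordinates, whose origin is the TCP and whose axes are the tool frame's). Camera axes: x right, y down, z forward; pixel columns grow to the right and rows downward; lengths in mm; the calibration is good to about 2 mm. A picture is of the moment at which its call begins: read the wrist's pose just before it. camera_model takes no time and is no camera call.
- job_done(): hands the job in, once; it reports no verdict.
Trained networks look in the newest picture that a camera, given by its name, has taken for a name from the list of things; names that differ only in an ending like _2 or _b are one class to them, and where a whole thing is asked for, a point or a joint stands for the part that bears it (a point fixed in the world has none). Each returns a list of dicts, best first, with "p" (0 to 1); they miss things now and then, are a little off and sometimes report something else, mostly with a low value. They report only what shows in the picture. A call takes as long as a camera call.
- boxes_of(camera, query): "position" ([x, y, z] in mm, in the coordinates of the camera as it stood for that picture, good to about 4 mm: the middle of the surface that is visible of it).
The state is a dict: "time_s": time; "joints": joint angles; "qd": joint speeds; "joint_efforts": joint torques, N m; "tool_pos": TCP position; "eef_rot": TCP orientation; "ft_force": force on the tool from outside, world axes, zero at the start; "moment": the same for the moment, N m; "gripper_width": finger opening in mm.
Only numpy, scipy, OpenCV 4.12 (cv2) and the standard library are available. Lean on these libraries where they do the work, as an engineer would, in place of code of your own. Each camera call takes 0.05 s, during which the arm holds its last target. There are 200 camera calls.

## Task

Load the self-levelling dish dispenser for the tasting service: on its sprung platform stack the tall ramekin, on that the square dish, on that the low round dish, and last cover it with the lid, every piece upright with its foot seated in the one below. The platform sinks as the pile grows; set the crockery down gently, never drop it, and leave the coconut bombe where it stands.

Things in the scene. Friction and masses are not known exactly. Their poses are not given: they have to be found in the camera images.
- ramekin: tall round ramekin, white ceramic, fine vertical fluting, open on top, about 260 g; 66 mm across (62 at the wall's bottom), 56 high, wall 4, mouth 58 wide. Origin: centre of the underside of its foot; z up. Foot: lowest 7 mm, round, tapering from 52 mm down to 42; grip the wall, 7 to 56 mm up. Seated on the platform, its origin is at platform_seat
- square_dish: square dish, white ceramic, open on top, about 150 g; 62 x 62 mm, 27 high, wall 5, inside 52 x 52. Origin: centre of the underside of its foot; z up, x and y square to its sides. Foot: lowest 7 mm, round, tapering from 52 mm down to 42; grip the sides, 7 to 27 mm up. Seated, its foot is in the ramekin's mouth, its origin 49 mm above the ramekin's
- round_dish: low round dish, plain white ceramic, open on top, about 120 g; 60 mm across (57 at the wall's bottom), 29 high, wall 4, mouth 52 wide. Origin: centre of the underside of its foot; z up. Foot: lowest 7 mm, round, tapering from 47 mm down to 37; grip the wall, 7 to 29 mm up. Seated, its foot is in the square dish, its origin 20 mm above the square dish's
- lid: round white ceramic lid with an upright knob, lying on its plug, about 110 g; disc 60 mm across, 7 to 13 mm up; knob an upright cylinder 20 mm across, 13 to 35 mm up. Origin: centre of the underside of the plug (lowest 7 mm, round, tapering from 46 mm down to 36); z up. Seated, its plug is in the low round dish, its origin 22 mm above that dish's
- dispenser: dish dispenser standing fixed on the counter: upright steel tube open at the top, 98 mm outside (102 over the rolled rim), 92 mm inside, 112 mm high, on a dark flange 112 mm across and 6 mm high. Origin: centre of its underside; z up
- platform_seat (a point): centre of the floor of the shallow round recess in the grey platform in the tube's mouth, where the ramekin's foot stands; z up, moves with the platform. Platform 76 mm across, recess 56 wide and 5 deep. Empty, this point is 120 mm above the counter and the lip 13 mm above the tube's rim
- platform (a joint): how far the platform has sunk, m: 0 (empty, top) to 0.098. It slides down on a soft damped spring, about 70 N/m with 0.4 N preload, so a piece set on it is borne partly by the hand until pushed down or released, then sinks gently with it. The whole pile sinks it about 84 mm; the rim of the topmost piece stays 20 to 45 mm above the tube's rim
- bombe: bystander, loose: a dome-shaped white coconut cake with a lime slice on a gold card, 130 mm across, 51 mm high. Origin: centre of the underside. Not to be moved

How it is judged (in metres and radians):
On the way, in this order (a step that is already met when the one before it is completed fails the run):
1. The tall ramekin stands on the platform (horizontal distance between ramekin and platform_seat below 0.01 m and z of ramekin in the frame of platform_seat between -0.004 and 0.005 m and angle between ramekin's own z axis and vertical below 0.12 rad), for 0.2 s.
2. The square dish sits on the ramekin (horizontal distance between square_dish and ramekin below 0.008 m and z of square_dish in the frame of ramekin between 0.043 and 0.053 m and angle between square_dish's own z axis and vertical below 0.12 rad), for 0.2 s.
3. The low round dish sits on the square dish (horizontal distance between round_dish and square_dish below 0.008 m and z of round_dish in the frame of square_dish between 0.014 and 0.024 m and angle between round_dish's own z axis and vertical below 0.12 rad), for 0.2 s.
4. The lid covers the low round dish (horizontal distance between lid and round_dish below 0.008 m and z of lid in the frame of round_dish between 0.016 and 0.026 m and angle between lid's own z axis and vertical below 0.12 rad), for 0.2 s.
At the end, for the whole second after the job is handed in: Ramekin in the platform's recess (within 10 mm), square dish on it, low round dish on that, lid on top, each seated within 8 mm sideways and about 5 mm in height, upright within 0.12 rad, all at rest and released; the bombe within 30 mm of where it stood (all of step 1 and all of step 2 and all of step 3 and all of step 4 and linear speed of each of ramekin, square_dish, round_dish, lid below 0.03 m/s and distance of bombe from where it was at the start of the episode below 0.03 m); the robot touches nothing.
It fails at once if crockery is dropped or slammed so that the platform shoots down faster than 0.5 m/s (velocity of joint platform above 0.5 m/s).
It fails at once if the coconut bombe is moved more than 30 mm (distance of bombe from where it was at the start of the episode above 0.03 m).
It also fails if it takes over 112 s, if anything falls off the work surface, if the arm or the gripper's body presses on something with over 40 N, if the wrist force passes 120 N, or if a joint passes its speed limit or range.

## Working session

There is one attempt and no reset: what is moved stays moved. The work goes in short steps, Python scripts to look and compute and a tool call to move; the robot and the scene stay as the last step left them, time stands still between calls to the robot, and variables do not carry over. Pictures are saved under pics/ and viewed, about 12 in all and at most 16, crops included, and the job is handed in when it is done.

Besides the shell and the picture viewer there is one more tool, called after "Emit:" by a JSON object that holds its "fn" and its "kwargs", one argument or row to a line. jog_arm: Moves the arm, as the interface text tells. Its arguments: {"type":"object","properties":{"motion":{"type":"array"},"hand":{"type":"number"}},"required":["motion"]}

```bash
ls; mkdir -p pics
cat > h.py <<'E'
from workcell import *
import numpy as np, cv2
from scipy.spatial.transform import Rotation as Rn
def pose():
    s=read_state(); return s,np.array(s["tool_pos"]),Rn.from_quat(s["eef_rot"]).as_matrix()
def snap(n,save=None):
    s,p,R=pose(); im,d=snapshot(n); m=camera_model(n)
    if n=="wrist":
        T=np.array(m["tool_from_camera"]); Rw=R@T[:3,:3]; tw=R@T[:3,3]+p
    else:
        Rc=np.array(m["R"]); Rw=Rc.T; tw=-Rc.T@np.array(m["t"])
    if save: cv2.imwrite("pics/"+save,im[...,::-1])
    return im,d,m,Rw,tw
def cloud(d,m,Rw,tw):
    v,u=np.mgrid[:d.shape[0],:d.shape[1]]
    uv=np.stack([u,v],-1).reshape(-1,1,2).astype(np.float64)
    xy=cv2.undistortPoints(uv,np.array(m["intrinsics"],float),np.array(m["dist"],float)).reshape(d.shape+(2,))
    P=np.dstack([xy*d[...,None],d])@Rw.T+tw
    P[d<=0]=np.nan
    return P
E
python3 - <<'E'
from h import *
s,p,R=pose();print(s);print(R.round(3))
for c in ["top","scene"]:
    im,d,m,Rw,tw=snap(c,c+"0.png")
    print(c,tw.round(),Rw.round(2).tolist())
    for q in ["ramekin","square_dish","round_dish","lid","dispenser","platform_seat","bombe"]:
        try:
            for b in boxes_of(c,q)[:3]: print(c,q,round(b["p"],2),(Rw@np.array(b["position"])+tw).round(1))
        except Exception as e: print(q,e)
    np.savez("/tmp/"+c+"0.npz",P=cloud(d,m,Rw,tw),im=im)
E
```

```text
pics
{'time_s': 0.0, 'joints': array([-1.36667473,  0.31172148,  0.01396903,  1.51305118, -0.00438528,
        1.31919428, -0.02721871]), 'qd': array([ 2.30806744e-03, -4.41498726e-04, -7.13942860e-04, -3.52550194e-04,
        2.59449043e-05, -7.18828699e-04, -1.04180529e-03]), 'joint_efforts': array([-8.99894815e-06, -3.79917312e+01,  1.45918722e-01, -2.30589366e+01,
        1.21873527e-02,  1.33369499e-02, -1.02760586e-05]), 'tool_pos': array([133.73093683, 533.16492174, 403.62521743]), 'eef_rot': array([ 0.70260156, -0.08672821,  0.08659776, -0.70094942]), 'ft_force': array([-0.38658563, -0.14842209, -0.66339305]), 'moment': array([ 0.01880269, -0.00625412,  0.0090001 ]), 'gripper_width': 85.13603197723866}
[[ 0.97  -0.     0.243]
 [-0.243 -0.002  0.97 ]
 [ 0.    -1.    -0.002]]
top [ 486. -117. 1246.] [[0.02, -1.0, 0.06], [-1.0, -0.02, 0.02], [-0.02, -0.06, -1.0]]
top ramekin 0.7 [ 444.1 -236.    14.2]
top square_dish 0.93 [ 452.  -425.3   10.3]
top round_dish 0.85 [566.8 186.7   7.5]
top round_dish 0.55 [ 448.4 -427.6   12.2]
top lid 0.65 [541.7  47.7  14.5]
top dispenser 0.89 [ 584.2 -348.8  111.7]
top platform_seat 0.57 [ 587.3 -357.2  124.2]
top bombe 0.8 [691.1  51.2  24.9]
scene [ 288. -698.  836.] [[0.91, -0.3, 0.29], [-0.42, -0.68, 0.6], [0.01, -0.67, -0.74]]
scene ramekin 0.58 [ 441.7 -223.8   29. ]
scene square_dish 0.57 [ 453.  -426.3   15.3]
scene square_dish 0.38 [ 580.2 -367.8  101.8]
scene round_dish 0.69 [578.1 191.   22.7]
scene lid 0.48 [534.5  41.6  10.7]
scene dispenser 0.77 [ 581.6 -371.    98. ]
scene platform_seat 0.7 [ 588.4 -355.8  123.8]
scene bombe 0.79 [686.4  35.   23.7]
```

View pics/top0.png

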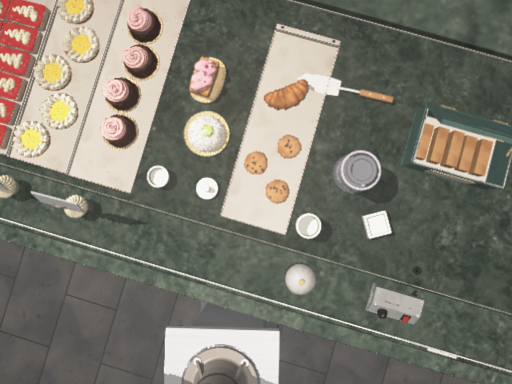

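View pics/scene0.png

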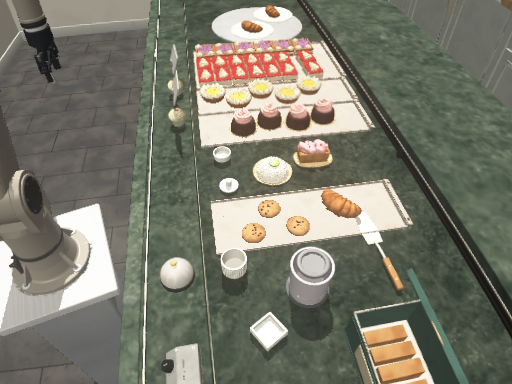

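Run:
```python
from h import *
P=np.load("/tmp/top0.npz")["P"]
S={"ram":(444,-236,50,62),"sq":(452,-426,22,34),"rd":(567,187,22,36),"lid":(541,47,8,20),"knob":(541,47,28,42),"plat":(587,-355,122,150),"rim":(587,-355,104,120.)}
Q=np.load("/tmp/scene0.npz")["P"]
for nm,PP in (("top",P),("scene",Q)):
  for k,(x,y,a,b) in S.items():
    m=(np.hypot(PP[...,0]-x,PP[...,1]-y)<65)&(PP[...,2]>a)&(PP[...,2]<b)
    pts=PP[m]
    if len(pts)<8: print(nm,k,len(pts));continue
    (c,sz,an)=cv2.minAreaRect(pts[:,:2].astype(np.float32))
    ci,r=cv2.minEnclosingCircle(pts[:,:2].astype(np.float32))
    print(nm,k,len(pts),"rect",np.round(c,1),np.round(sz,1),round(an,1),"circ",np.round(ci,1),round(r,1),"z",np.median(pts[:,2]).round(1))
```

```text
top ram 113 rect [ 445.6 -231.4] [64.2 61.9] 1.1 circ [ 445.5 -231.3] 32.6 z 55.5
top sq 170 rect [ 452.2 -419.5] [62.2 63.5] 15.3 circ [ 452.6 -420.4] 42.9 z 26.7
top rd 108 rect [570.3 186.1] [57.9 55.3] 72.9 circ [571.6 186.2] 29.7 z 27.6
top lid 332 rect [538.9  35.4] [89.1 70. ] 75.1 circ [537.3  29.8] 50.4 z 12.7
top knob 40 rect [542.2  49.5] [17.1 16.7] 7.3 circ [541.8  49.5] 9.5 z 34.5
top plat 339 rect [ 591.6 -356.6] [70.8 71.2] 60.6 circ [ 590.6 -356.6] 36.9 z 124.7
top rim 431 rect [ 591.3 -357. ] [95.8 97.8] 46.9 circ [ 591.3 -356.3] 49.5 z 114.1
scene ram 153 rect [ 443.4 -232. ] [66.  62.9] 68.1 circ [ 442.9 -231.2] 34.1 z 55.1
scene sq 255 rect [ 450.2 -421.5] [63.3 62.3] 15.3 circ [ 450.  -421.6] 42.2 z 26.7
scene rd 86 rect [568.4 187.6] [58.9 59.7] 41.9 circ [569.8 188.1] 31.5 z 27.1
scene lid 205 rect [538.7  34.2] [88.5 64.1] 74.0 circ [538.4  31.2] 49.8 z 12.6
scene knob 31 rect [540.3  48.9] [18.  15.7] 65.1 circ [539.7  49.5] 9.9 z 34.2
scene plat 368 rect [ 590.  -357.2] [74.5 72.5] 65.0 circ [ 590.  -356.7] 38.1 z 124.6
scene rim 518 rect [ 590.7 -356. ] [100.4  98. ] 62.2 circ [ 591.3 -357.5] 52.1 z 113.7
```

Top view shows the ramekin at about (308,226), square dish (377,224), dispenser (360,172), round dish (158,177), lid (207,188) and bombe (207,132). There is an extra dome at (300,279). The scene view agrees. Next I check the dome's height and plan the travel.

```bash
cat >> h.py <<'E'
def plan(x,y,z,jaw,n,dr0=None):
    """polar path from the present pose to x,y,z with jaw direction (deg, mod 180); prints n rows"""
    s,p,R=pose(); j0=np.degrees(np.arctan2(R[1,2],R[0,2]))
    dj=(jaw-j0+90)%180-90 if dr0 is None else dr0
    a0,a1=np.arctan2(p[1],p[0]),np.arctan2(y,x); r0,r1=np.hypot(*p[:2]),np.hypot(x,y)
    t=np.linspace(0,1,n+1); r=r0+(r1-r0)*t; a=a0+(a1-a0)*t
    W=np.c_[r*np.cos(a),r*np.sin(a),p[2]+(z-p[2])*t]; D=np.diff(np.round(W),axis=0)
    tilt=np.degrees(np.arccos(-R[2,1]))
    print("pos",p.round(1),"jaw",j0.round(1),"tilt",tilt.round(2),"dj",round(dj,1),"w",round(s["gripper_width"],1),"t",round(s["time_s"],1))
    rows=[[int(v) for v in d]+[0,0,round(dj/n,1)] for d in D]
    for i in range(0,n,10): print(rows[i:i+10])
E
python3 - <<'E'
from h import *
P=np.load("/tmp/scene0.npz")["P"]
for (u,v) in [(176,270),(176,258),(176,285),(177,110)]: print((u,v),P[v,u].round(0))
plan(444.5,-231.5,404,-27.5,20,-104)
E
```

```text
(176, 270) [ 302. -221.   82.]
(176, 258) [ 312. -183.   73.]
(176, 285) [ 291. -247.   61.]
(177, 110) [483. 387.  95.]
pos [133.8 533.5 404.7] jaw 75.9 tilt 0.0 dj -104 w 85.4 t 0.8
[[47, -16, 0, 0, 0, -5.2], [44, -21, 0, 0, 0, -5.2], [43, -24, 0, 0, 0, -5.2], [40, -28, 0, 0, 0, -5.2], [37, -32, 0, 0, 0, -5.2], [34, -34, -1, 0, 0, -5.2], [31, -37, 0, 0, 0, -5.2], [27, -40, 0, 0, 0, -5.2], [23, -42, 0, 0, 0, -5.2], [19, -44, 0, 0, 0, -5.2]]
[[16, -44, 0, 0, 0, -5.2], [11, -46, 0, 0, 0, -5.2], [6, -47, 0, 0, 0, -5.2], [3, -46, 0, 0, 0, -5.2], [-2, -47, 0, 0, 0, -5.2], [-6, -46, 0, 0, 0, -5.2], [-10, -45, 0, 0, 0, -5.2], [-13, -43, 0, 0, 0, -5.2], [-18, -42, 0, 0, 0, -5.2], [-21, -40, 0, 0, 0, -5.2]]
```

Emit:
{"fn": "jog_arm", "kwargs": {
  "motion": [
    [47,-16,0,0,0,-5.2],
    [44,-21,0,0,0,-5.2],
    [43,-24,0,0,0,-5.2],
    [40,-28,0,0,0,-5.2],
    [37,-32,0,0,0,-5.2],
    [34,-34,0,0,0,-5.2],
    [31,-37,0,0,0,-5.2],
    [27,-40,0,0,0,-5.2],
    [23,-42,0,0,0,-5.2],
    [19,-44,0,0,0,-5.2]
  ],
  "hand": 100
}}

```text
time_s: 2.05
tool_pos: [479.6, 214.2, 404.8]
eef_rot: [-0.592, 0.386, -0.387, 0.592]
ft_force: [-0.4, 0.2, 0.1]
gripper_width: 85.5
```

Emit:
{"fn": "jog_arm", "kwargs": {
  "motion": [
    [16,-44,0,0,0,-5.2],
    [11,-46,0,0,0,-5.2],
    [6,-47,0,0,0,-5.2],
    [3,-46,0,0,0,-5.2],
    [-2,-47,0,0,0,-5.2],
    [-6,-46,0,0,0,-5.2],
    [-10,-45,0,0,0,-5.2],
    [-13,-43,0,0,0,-5.2],
    [-18,-42,0,0,0,-5.2],
    [-21,-40,0,0,0,-5.2]
  ]
}}

```text
time_s: 3.3
tool_pos: [444.2, -231.8, 404.9]
eef_rot: [0.363, -0.607, 0.607, -0.363]
ft_force: [-0.1, -1.3, -0.2]
gripper_width: 85.5
```

Run:
```python
from h import *
s,p,R=pose();print(s["time_s"],p,s["joints"].round(2),s["qd"].round(2))
im,d,m,Rw,tw=snap("wrist","w1.png")
P=cloud(d,m,Rw,tw); print(tw.round(),camera_model("wrist")["tool_from_camera"])
print("range",np.nanmin(P[...,2]))
T=(P-p)@R  # tool coords
f=(T[...,1]<200)&(T[...,1]>60); pts=T[f]
for sgn in (1,-1):
    q=pts[sgn*pts[:,2]>0]; 
    if len(q): print(sgn,len(q),q.min(0).round(1),q.max(0).round(1))
k=(np.hypot(P[...,0]-444,P[...,1]+231)<60)&(P[...,2]>45)&(P[...,2]<70)
print("ram",k.sum(),cv2.minEnclosingCircle(P[k][:,:2].astype(np.float32)),cv2.minAreaRect(P[k][:,:2].astype(np.float32)))
plan(444.5,-231.5,404,-27.5,1)
```

```text
3.3 [ 444.2332059  -231.7972847   404.88381407] [-0.2   0.26  0.8   1.66 -0.19  1.3   0.14] [ 0.46  0.01  0.31  0.05 -0.06  0.    0.06]
[ 481. -159.  375.] [[-1.34113645e-03  9.47422732e-01  3.19981824e-01 -8.15812891e+01]
 [ 1.75065440e-05 -3.19982090e-01  9.47423592e-01  3.01161866e+01]
 [ 9.99999101e-01  1.27622609e-03  4.12553547e-04 -1.80181444e+00]
 [ 0.00000000e+00  0.00000000e+00  0.00000000e+00  1.00000000e+00]]
range -920.348370266342
1 14283 [-18.   85.6   0. ] [ 12.9 159.9  73.2]
-1 14604 [-18.3  85.2 -76.4] [ 12.6 160.1  -0. ]
ram 1109 ((441.50537109375, -228.58865356445312), 33.14392852783203) ((441.3448486328125, -228.67100524902344), (65.8173599243164, 64.92878723144531), 63.36463165283203)
pos [ 439.7 -238.5  405.5] jaw -29.0 tilt 0.36 dj 1.5 w 85.3 t 3.4
[[4, 6, -1, 0, 0, np.float64(1.5)]]
```

View pics/w1.png

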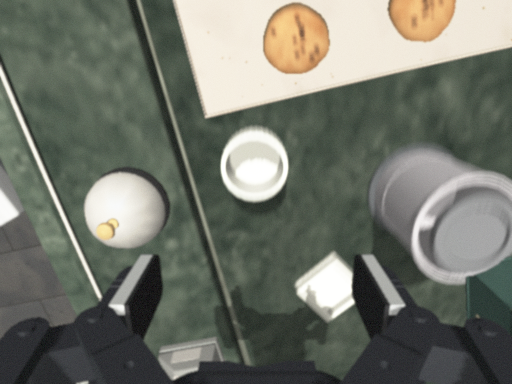

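Emit:
{"fn": "jog_arm", "kwargs": {
  "motion": [
    [0,0,0,0,0,0],
    [0,0,0,0,0,0],
    [0,0,0,0,0,0]
  ]
}}

```text
time_s: 3.72
tool_pos: [445.7, -229.0, 404.5]
eef_rot: [-0.365, 0.606, -0.606, 0.365]
ft_force: [-0.2, 0.4, -0.0]
gripper_width: 85.4
```

```bash
cat >> h.py <<'E'
def wring(x,y,z0,z1,r=60,save=None):
    s,p,R=pose(); im,d,m,Rw,tw=snap("wrist",save); P=cloud(d,m,Rw,tw)
    T=(P-p)@R
    k=(np.hypot(P[...,0]-x,P[...,1]-y)<r)&(P[...,2]>z0)&(P[...,2]<z1)&(T[...,1]>195)
    q=P[k][:,:2].astype(np.float32); c,rad=cv2.minEnclosingCircle(q)
    print("ring",k.sum(),np.round(c,1),round(rad,1),"rect",[np.round(v,1) for v in cv2.minAreaRect(q)],"z",np.median(P[k][:,2]).round(1),"speed",np.abs(s["qd"]).max().round(3))
    return P
E
python3 - <<'E'
from h import *
wring(444,-231,45,70)
wring(591,-357,120,145)
wring(451,-421,20,40)
plan(444.5,-231.5,404,-27.5,1)
E
```

```text
ring 1111 [ 441.6 -228.7] 33.1 rect [array([ 441.4, -228.7]), array([65.8, 64. ]), np.float64(64.3)] z 55.9 speed 0.006
ring 5095 [ 588.7 -355. ] 38.6 rect [array([ 584.5, -353.7]), array([76.1, 68.3]), np.float64(77.9)] z 122.0 speed 0.007
ring 833 [ 448.2 -418.9] 42.8 rect [array([ 448.4, -419.3]), array([62.6, 62.5]), np.float64(15.3)] z 27.0 speed 0.007
pos [ 445.3 -229.7  404.6] jaw -28.0 tilt 0.01 dj 0.5 w 85.6 t 3.9
[[-1, -2, -1, 0, 0, np.float64(0.5)]]
```

Emit:
{"fn": "jog_arm", "kwargs": {
  "motion": [
    [-2,0,-50,0,0,0],
    [0,0,-60,0,0,0],
    [0,0,-60,0,0,0],
    [0,0,-30,0,0,0],
    [0,0,-20,0,0,0],
    [0,0,0,0,0,0],
    [0,0,0,0,0,0]
  ]
}}

```text
time_s: 4.75
tool_pos: [443.4, -230.7, 185.5]
eef_rot: [0.364, -0.606, 0.607, -0.364]
ft_force: [-0.1, 1.1, 0.6]
gripper_width: 85.7
```

Emit:
{"fn": "jog_arm", "kwargs": {
  "motion": [
    [0,0,0,0,0,0],
    [0,0,0,0,0,0],
    [0,0,0,0,0,0],
    [0,0,0,0,0,0],
    [0,0,0,0,0,0],
    [0,0,0,0,0,0]
  ],
  "hand": 50
}}

```text
time_s: 5.5
tool_pos: [443.2, -230.8, 186.2]
eef_rot: [0.363, -0.606, 0.607, -0.364]
ft_force: [-2.0, 0.7, 5.3]
gripper_width: 63.7
```

Emit:
{"fn": "jog_arm", "kwargs": {
  "motion": [
    [0,0,20,0,0,0],
    [0,0,50,0,0,0],
    [0,0,60,0,0,0],
    [0,0,40,0,0,0]
  ]
}}

```text
time_s: 6.0
tool_pos: [442.7, -230.9, 357.7]
eef_rot: [0.363, -0.606, 0.607, -0.365]
ft_force: [0.5, 0.4, -2.3]
gripper_width: 63.6
```

Run:
```python
from h import *
plan(590,-356,355,-28,6)
```

```text
pos [ 442.7 -230.9  357.7] jaw -28.1 tilt 0.21 dj 0.1 w 63.6 t 6.0
[[25, -19, -1, 0, 0, np.float64(0.0)], [25, -20, 0, 0, 0, np.float64(0.0)], [25, -21, -1, 0, 0, np.float64(0.0)], [24, -21, 0, 0, 0, np.float64(0.0)], [24, -22, -1, 0, 0, np.float64(0.0)], [24, -22, 0, 0, 0, np.float64(0.0)]]
```

Emit:
{"fn": "jog_arm", "kwargs": {
  "motion": [
    [25,-19,-1,0,0,0],
    [25,-20,0,0,0,0],
    [25,-21,-1,0,0,0],
    [24,-21,0,0,0,0],
    [24,-22,-1,0,0,0],
    [24,-22,0,0,0,0],
    [0,0,0,0,0,0],
    [0,0,0,0,0,0],
    [0,0,0,0,0,0]
  ]
}}

```text
time_s: 7.12
tool_pos: [589.4, -354.7, 352.0]
eef_rot: [-0.364, 0.607, -0.606, 0.364]
ft_force: [0.9, -0.1, -2.9]
gripper_width: 63.5
```

Run:
```python
from h import *
plan(590,-356,330,-28,1)
im,d,m,Rw,tw=snap("scene","s2.png")
P=cloud(d,m,Rw,tw)
k=(np.hypot(P[...,0]-591,P[...,1]+357)<70)
for a,b in ((104,120),(121,132),(160,215),(215,250)):
    q=P[k&(P[...,2]>a)&(P[...,2]<b)]; c,r=cv2.minEnclosingCircle(q[:,:2].astype(np.float32)); print(a,b,len(q),np.round(c,1),round(r,1),q.mean(0).round(1))
im=im[220:330,250:400]; cv2.imwrite("pics/s2c.png",cv2.resize(im,None,fx=4,fy=4)[...,::-1])
```

```text
pos [ 589.4 -354.7  352. ] jaw -28.1 tilt 0.06 dj 0.1 w 63.5 t 7.1
[[1, -1, -22, 0, 0, np.float64(0.1)]]
104 120 395 [ 589.4 -356.1] 51.0 [ 581.8 -367.   114.5]
121 132 297 [ 589.1 -357.7] 37.7 [ 581.1 -367.6  124.2]
160 215 724 [ 586.4 -359.6] 44.4 [ 589.6 -358.   191.9]
215 250 460 [ 584.4 -364.7] 64.1 [ 585.4 -364.8  232.6]
```

View pics/s2c.png

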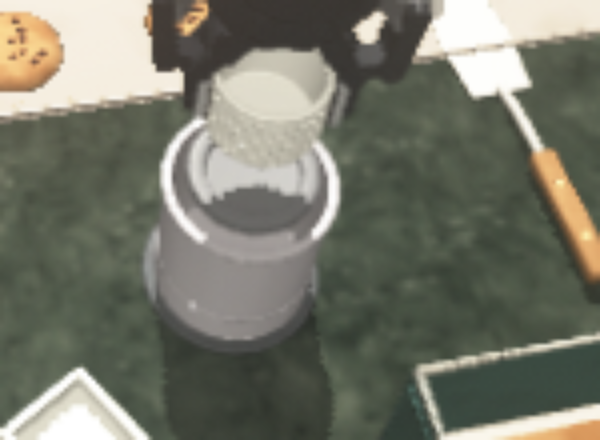

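The ramekin hangs upright over the tube mouth, around (270,100) in the crop. Next I lower it onto the platform, checking force.

Emit:
{"fn": "jog_arm", "kwargs": {
  "motion": [
    [1,-2,-20,0,0,0],
    [0,0,-15,0,0,0],
    [0,0,-8,0,0,0],
    [0,0,-5,0,0,0],
    [0,0,-5,0,0,0],
    [0,0,-5,0,0,0],
    [0,0,-5,0,0,0],
    [0,0,-5,0,0,0],
    [0,0,0,0,0,0],
    [0,0,0,0,0,0]
  ]
}}

```text
time_s: 8.43
tool_pos: [590.9, -357.6, 283.9]
eef_rot: [0.364, -0.606, 0.607, -0.364]
ft_force: [-0.9, 0.4, -0.7]
gripper_width: 64.0
```

Emit:
{"fn": "jog_arm", "kwargs": {
  "motion": [
    [0,0,-5,0,0,0],
    [0,0,-5,0,0,0],
    [0,0,0,0,0,0],
    [0,0,0,0,0,0]
  ]
}}

```text
time_s: 8.93
tool_pos: [590.9, -357.6, 273.8]
eef_rot: [0.364, -0.606, 0.607, -0.364]
ft_force: [0.0, -0.2, 0.6]
gripper_width: 63.4
```

Run:
```python
from h import *
plan(590,-356,330,-28,1); print(read_state()["ft_force"])
im,d,m,Rw,tw=snap("scene","s3.png")
cv2.imwrite("pics/s3c.png",cv2.resize(im[220:330,250:400],None,fx=4,fy=4)[...,::-1])
```

```text
pos [ 590.9 -357.6  273.8] jaw -28.1 tilt 0.03 dj 0.1 w 63.4 t 8.9
[[-1, 2, 56, 0, 0, np.float64(0.1)]]
[ 0.0242477  -0.19085345  0.57466172]
```

View pics/s3c.png

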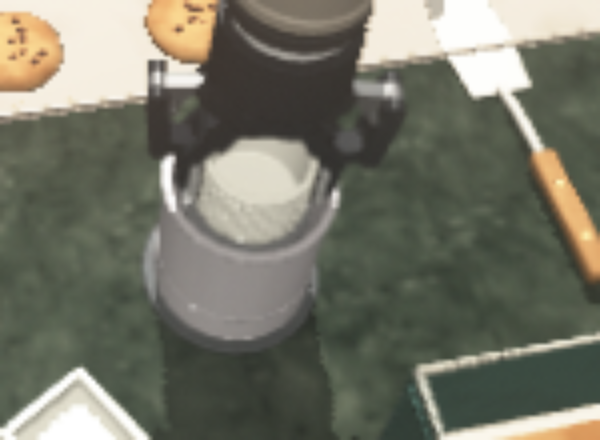

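The ramekin rides down with the platform and the force is near zero. The fingertips are at about rim level, so I raise 14 mm (the platform follows) and release there.

Emit:
{"fn": "jog_arm", "kwargs": {
  "motion": [
    [0,0,5,0,0,0],
    [0,0,5,0,0,0],
    [0,0,4,0,0,0],
    [0,0,0,0,0,0],
    [0,0,0,0,0,0]
  ]
}}

```text
time_s: 9.6
tool_pos: [590.8, -357.5, 287.6]
eef_rot: [-0.364, 0.606, -0.606, 0.364]
ft_force: [0.7, -0.2, -1.1]
gripper_width: 63.7
```

Emit:
{"fn": "jog_arm", "kwargs": {
  "motion": [
    [0,0,0,0,0,0],
    [0,0,0,0,0,0],
    [0,0,0,0,0,0],
    [0,0,0,0,0,0],
    [0,0,0,0,0,0]
  ],
  "hand": 100
}}

```text
time_s: 10.22
tool_pos: [590.8, -357.5, 287.7]
eef_rot: [0.364, -0.606, 0.606, -0.364]
ft_force: [0.3, -0.5, -0.6]
gripper_width: 85.6
```

Emit:
{"fn": "jog_arm", "kwargs": {
  "motion": [
    [0,0,15,0,0,0],
    [0,0,40,0,0,0],
    [0,0,40,0,0,0]
  ]
}}

```text
time_s: 10.6
tool_pos: [590.7, -357.5, 384.8]
eef_rot: [0.364, -0.606, 0.607, -0.364]
ft_force: [0.9, -0.4, -0.0]
gripper_width: 85.4
```

Run:
```python
from h import *
for c in ("top","scene"):
    im,d,m,Rw,tw=snap(c,c+"4.png"); P=cloud(d,m,Rw,tw)
    k=(np.hypot(P[...,0]-591,P[...,1]+357)<48)
    q=P[k&(P[...,2]>125)&(P[...,2]<175)]
    if len(q)>5: print(c,len(q),np.round(cv2.minEnclosingCircle(q[:,:2].astype(np.float32))[0],1),np.percentile(q[:,2],[5,50,95]).round(1))
plan(450,-420,360,15.3,7)
```

```text
top 82 [ 597.4 -346.8] [127.8 146.3 150.9]
scene 433 [ 591.1 -358.7] [126.9 141.7 149.9]
pos [ 591.2 -358.9  390.3] jaw -28.1 tilt 0.71 dj 43.4 w 85.3 t 10.7
[[-20, -11, -4, 0, 0, np.float64(6.2)], [-20, -11, -4, 0, 0, np.float64(6.2)], [-20, -9, -5, 0, 0, np.float64(6.2)], [-20, -9, -4, 0, 0, np.float64(6.2)], [-20, -8, -4, 0, 0, np.float64(6.2)], [-21, -7, -5, 0, 0, np.float64(6.2)], [-20, -6, -4, 0, 0, np.float64(6.2)]]
```

Emit:
{"fn": "jog_arm", "kwargs": {
  "motion": [
    [-20,-11,-2,0,0,6.2],
    [-20,-11,-4,0,0,6.2],
    [-20,-9,-5,0,0,6.2],
    [-20,-9,-4,0,0,6.2],
    [-20,-8,-4,0,0,6.2],
    [-21,-7,-4,0,0,6.2],
    [-20,-7,-4,0,0,6.2],
    [0,0,0,0,0,0],
    [0,0,0,0,0,0],
    [0,0,0,0,0,0]
  ]
}}

```text
time_s: 11.95
tool_pos: [451.3, -418.7, 355.8]
eef_rot: [-0.562, 0.428, -0.429, 0.563]
ft_force: [0.3, 0.5, -0.7]
gripper_width: 85.3
```

Run:
```python
from h import *
wring(449,-420,20,36,50,"w5.png")
P=wring(591,-358,135,165,50)
plan(450,-420,360,15.3,1)
for c in ("top",):
    im,d,m,Rw,tw=snap(c); P=cloud(d,m,Rw,tw)
    q=P[(np.hypot(P[...,0]-591,P[...,1]+357)<44)&(P[...,2]>135)&(P[...,2]<160)]
    print(c,len(q),np.round(cv2.minEnclosingCircle(q[:,:2].astype(np.float32)),1) if 0 else cv2.minEnclosingCircle(q[:,:2].astype(np.float32)),np.median(q[:,2]))
```

```text
ring 1538 [ 447.9 -419.2] 42.9 rect [array([ 448. , -419.1]), array([62., 62.]), np.float64(15.9)] z 27.2 speed 0.005
ring 2649 [ 585.9 -356.7] 33.1 rect [array([ 575.4, -362.4]), array([38.2, 66.2]), np.float64(28.9)] z 145.7 speed 0.005
pos [ 450.9 -418.9  355.7] jaw 15.4 tilt 0.02 dj -0.1 w 84.8 t 12.1
[[-1, -1, 4, 0, 0, np.float64(-0.1)]]
top 178 ((591.7742309570312, -356.90667724609375), 31.93063735961914) 147.211624659961
```

Emit:
{"fn": "jog_arm", "kwargs": {
  "motion": [
    [-1,-1,-40,0,0,0.2],
    [0,0,-60,0,0,0],
    [0,0,-50,0,0,0],
    [0,0,-20,0,0,0],
    [0,0,-10,0,0,0],
    [0,0,-5,0,0,0],
    [0,0,0,0,0,0],
    [0,0,0,0,0,0]
  ]
}}

```text
time_s: 13.1
tool_pos: [449.2, -421.1, 172.1]
eef_rot: [0.563, -0.427, 0.429, -0.563]
ft_force: [1.1, -0.2, 0.5]
gripper_width: 85.5
```

Emit:
{"fn": "jog_arm", "kwargs": {
  "motion": [
    [0,0,0,0,0,0],
    [0,0,0,0,0,0],
    [0,0,0,0,0,0],
    [0,0,0,0,0,0],
    [0,0,0,0,0,0],
    [0,0,0,0,0,0]
  ],
  "hand": 50
}}

```text
time_s: 13.85
tool_pos: [449.2, -421.0, 171.7]
eef_rot: [0.563, -0.427, 0.429, -0.563]
ft_force: [0.6, -0.1, 4.9]
gripper_width: 60.8
```

Emit:
{"fn": "jog_arm", "kwargs": {
  "motion": [
    [0,0,20,0,0,0],
    [0,0,50,0,0,0],
    [0,0,60,0,0,0],
    [0,0,50,0,0,0],
    [0,0,0,0,0,0]
  ]
}}

```text
time_s: 14.48
tool_pos: [449.0, -422.0, 356.7]
eef_rot: [0.563, -0.424, 0.432, -0.562]
ft_force: [-0.6, -0.4, -1.7]
gripper_width: 61.3
```

Emit:
{"fn": "jog_arm", "kwargs": {
  "motion": [
    [22,10,0,0,0,0],
    [24,10,0,0,0,0],
    [24,11,0,0,0,0],
    [24,11,0,0,0,0],
    [24,11,0,0,0,0],
    [24,10,0,0,0,0],
    [0,0,0,0,0,0],
    [0,0,0,0,0,0],
    [0,0,0,0,0,0]
  ]
}}

```text
time_s: 15.6
tool_pos: [589.7, -358.3, 350.2]
eef_rot: [0.563, -0.429, 0.428, -0.562]
ft_force: [0.9, -0.8, -1.7]
gripper_width: 61.1
```

Run:
```python
from h import *
plan(591,-357.5,345,15.3,1); print(read_state()["ft_force"])
im,d,m,Rw,tw=snap("scene","s6.png"); P=cloud(d,m,Rw,tw)
k=(np.hypot(P[...,0]-591,P[...,1]+357)<50)
for a,b in ((135,155),(195,213)):
    q=P[k&(P[...,2]>a)&(P[...,2]<b)]; c,r=cv2.minEnclosingCircle(q[:,:2].astype(np.float32)); print(a,b,len(q),np.round(c,1),round(r,1),q.mean(0).round(1))
cv2.imwrite("pics/s6c.png",cv2.resize(im[210:330,250:400],None,fx=4,fy=4)[...,::-1])
```

```text
pos [ 589.7 -358.3  350.2] jaw 15.4 tilt 0.1 dj -0.1 w 61.1 t 15.6
[[1, 0, -5, 0, 0, np.float64(-0.1)]]
[ 0.9319984  -0.78070613 -1.69992096]
135 155 156 [ 589.  -359.5] 32.2 [ 577.3 -376.   144.6]
195 213 252 [ 587.6 -363.3] 41.5 [ 592.8 -375.6  203.4]
```

View pics/s6c.png

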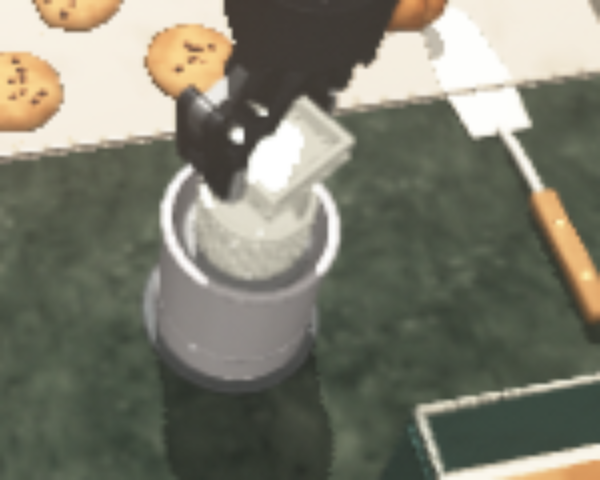

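The square dish is held level above the seated ramekin, around (290,150) in the crop. Next I lower it.

Emit:
{"fn": "jog_arm", "kwargs": {
  "motion": [
    [1,0,-15,0,0,0],
    [0,0,-12,0,0,0],
    [0,0,-5,0,0,0],
    [0,0,-4,0,0,0],
    [0,0,-4,0,0,0],
    [0,0,-5,0,0,0],
    [0,0,-5,0,0,0],
    [0,0,-5,0,0,0],
    [0,0,0,0,0,0],
    [0,0,0,0,0,0]
  ]
}}

```text
time_s: 16.9
tool_pos: [591.8, -357.6, 295.9]
eef_rot: [0.563, -0.428, 0.428, -0.563]
ft_force: [0.2, 0.5, -0.5]
gripper_width: 60.9
```

Run:
```python
from h import *
plan(591,-357.5,345,15.3,1); print(read_state()["ft_force"])
im,d,m,Rw,tw=snap("scene","s7.png"); P=cloud(d,m,Rw,tw)
cv2.imwrite("pics/s7c.png",cv2.resize(im[210:330,250:400],None,fx=4,fy=4)[...,::-1])
```

```text
pos [ 591.8 -357.6  295.9] jaw 15.5 tilt 0.01 dj -0.2 w 60.9 t 16.9
[[-1, 0, 49, 0, 0, np.float64(-0.2)]]
[ 0.20010469  0.53657139 -0.45371321]
```

View pics/s7c.png

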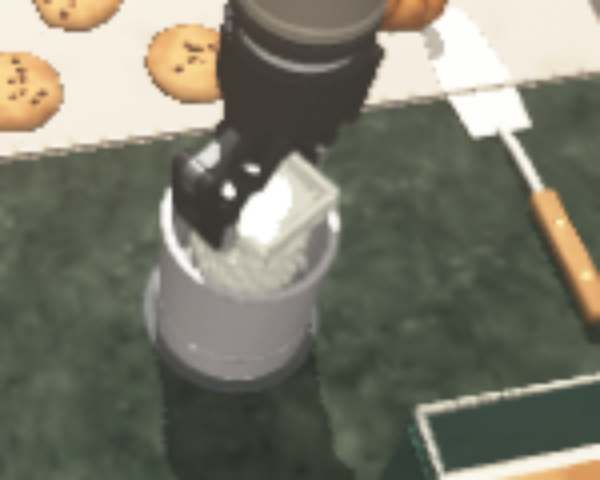

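The square dish is in the ramekin and the pile has sunk with it. I release, back off, and check height and centre.

Emit:
{"fn": "jog_arm", "kwargs": {
  "motion": [
    [0,0,0,0,0,0],
    [0,0,0,0,0,0],
    [0,0,0,0,0,0],
    [0,0,0,0,0,0],
    [0,0,0,0,0,0]
  ],
  "hand": 100
}}

```text
time_s: 17.58
tool_pos: [591.8, -357.5, 295.7]
eef_rot: [0.563, -0.428, 0.428, -0.563]
ft_force: [0.6, -0.6, 0.6]
gripper_width: 85.8
```

Emit:
{"fn": "jog_arm", "kwargs": {
  "motion": [
    [0,0,15,0,0,0],
    [0,0,40,0,0,0],
    [0,0,45,0,0,0],
    [-40,30,10,0,0,0],
    [-40,30,0,0,0,0],
    [-20,30,0,0,0,0],
    [0,0,0,0,0,0]
  ]
}}

```text
time_s: 18.45
tool_pos: [490.8, -265.5, 407.1]
eef_rot: [-0.562, 0.427, -0.427, 0.565]
ft_force: [0.1, -0.0, -0.5]
gripper_width: 85.5
```

```bash
cat >> h.py <<'E'
def pile(a,b,r=46,x=591,y=-357.5):
    for c in ("top","scene"):
        im,d,m,Rw,tw=snap(c); P=cloud(d,m,Rw,tw)
        q=P[(np.hypot(P[...,0]-x,P[...,1]-y)<r)&(P[...,2]>a)&(P[...,2]<b)]
        z=np.percentile(q[:,2],95); t=q[q[:,2]>z-4]; n=np.linalg.svd(t-t.mean(0))[2][2]
        cc,rr=cv2.minEnclosingCircle(t[:,:2].astype(np.float32))
        print(c,len(t),"centre",np.round(cc,1),"r",round(rr,1),"rect",np.round(cv2.minAreaRect(t[:,:2].astype(np.float32))[0],1),"ztop",z.round(1),"tilt",np.arccos(abs(n[2])).round(3))
E
python3 - <<'E'
from h import *
pile(118,175)
plan(569.5,187,370,10,12)
E
```

```text
top 98 centre [ 592.8 -358. ] r 39.9 rect [ 593.  -357.5] ztop 148.3 tilt 0.002
scene 218 centre [ 591.5 -358.2] r 42.1 rect [ 591.8 -358.1] ztop 147.3 tilt 0.002
pos [ 492.  -267.7  407. ] jaw 15.5 tilt 0.16 dj -5.5 w 85.4 t 18.6
[[20, 33, -3, 0, 0, np.float64(-0.5)], [18, 34, -3, 0, 0, np.float64(-0.5)], [15, 36, -3, 0, 0, np.float64(-0.5)], [14, 36, -3, 0, 0, np.float64(-0.5)], [10, 38, -3, 0, 0, np.float64(-0.5)], [8, 39, -3, 0, 0, np.float64(-0.5)], [6, 39, -4, 0, 0, np.float64(-0.5)], [3, 40, -3, 0, 0, np.float64(-0.5)], [0, 40, -3, 0, 0, np.float64(-0.5)], [-3, 40, -3, 0, 0, np.float64(-0.5)]]
[[-5, 40, -3, 0, 0, np.float64(-0.5)], [-8, 40, -3, 0, 0, np.float64(-0.5)]]
```

Emit:
{"fn": "jog_arm", "kwargs": {
  "motion": [
    [20,33,-3,0,0,0],
    [18,34,-3,0,0,0],
    [15,36,-3,0,0,0],
    [14,36,-3,0,0,0],
    [10,38,-3,0,0,0],
    [8,39,-3,0,0,0],
    [6,39,-4,0,0,0],
    [3,40,-3,0,0,0],
    [0,40,-3,0,0,0],
    [-3,40,-3,0,0,0]
  ]
}}

```text
time_s: 19.8
tool_pos: [584.3, 108.0, 374.8]
eef_rot: [-0.563, 0.428, -0.429, 0.563]
ft_force: [1.6, 0.6, -0.7]
gripper_width: 85.5
```

Emit:
{"fn": "jog_arm", "kwargs": {
  "motion": [
    [-5,40,-3,0,0,0],
    [-8,40,-3,0,0,0],
    [0,0,0,0,0,0],
    [0,0,0,0,0,0],
    [0,0,0,0,0,0]
  ]
}}

```text
time_s: 20.42
tool_pos: [570.8, 185.2, 369.0]
eef_rot: [0.562, -0.428, 0.43, -0.562]
ft_force: [0.4, -0.0, 0.8]
gripper_width: 85.3
```

Run:
```python
from h import *
wring(569,187,20,40,50)
P=wring(541,49,27,42,25)
plan(569.5,187,171,15.4,1)
```

```text
ring 989 [567.2 189.1] 29.7 rect [array([567.2, 189.4]), array([58.3, 58.7]), np.float64(14.5)] z 29.1 speed 0.008
ring 301 [537.8  52.9] 10.2 rect [array([537.6,  53.3]), array([19.6, 19. ]), np.float64(60.2)] z 35.3 speed 0.007
pos [570.5 185.7 369. ] jaw 15.3 tilt 0.06 dj 0.1 w 85.3 t 20.5
[[0, 1, -198, 0, 0, np.float64(0.1)]]
```

Emit:
{"fn": "jog_arm", "kwargs": {
  "motion": [
    [-2,2,-50,0,0,0],
    [0,0,-60,0,0,0],
    [0,0,-50,0,0,0],
    [0,0,-20,0,0,0],
    [0,0,-12,0,0,0],
    [0,0,-5,0,0,0],
    [0,0,0,0,0,0],
    [0,0,0,0,0,0]
  ]
}}

```text
time_s: 21.52
tool_pos: [568.4, 189.6, 172.9]
eef_rot: [-0.562, 0.427, -0.428, 0.564]
ft_force: [-0.6, -0.4, 0.1]
gripper_width: 85.4
```

Emit:
{"fn": "jog_arm", "kwargs": {
  "motion": [
    [0,0,0,0,0,0],
    [0,0,0,0,0,0],
    [0,0,0,0,0,0],
    [0,0,0,0,0,0],
    [0,0,0,0,0,0],
    [0,0,0,0,0,0]
  ],
  "hand": 50
}}

```text
time_s: 22.28
tool_pos: [568.3, 189.6, 173.1]
eef_rot: [-0.562, 0.428, -0.428, 0.564]
ft_force: [-0.7, 0.3, 5.6]
gripper_width: 57.9
```

Emit:
{"fn": "jog_arm", "kwargs": {
  "motion": [
    [0,0,20,0,0,0],
    [0,0,50,0,0,0],
    [0,0,60,0,0,0],
    [0,0,60,0,0,0],
    [0,0,20,0,0,0],
    [0,0,0,0,0,0]
  ]
}}

```text
time_s: 23.02
tool_pos: [568.2, 189.4, 383.7]
eef_rot: [-0.562, 0.427, -0.429, 0.564]
ft_force: [-0.9, 1.2, -1.7]
gripper_width: 57.5
```

Run:
```python
from h import *
plan(592,-358,368,-20,14)
```

```text
pos [568.2 189.4 383.7] jaw 15.5 tilt 0.26 dj -35.5 w 57.5 t 23.0
[[17, -33, -1, 0, 0, np.float64(-2.5)], [15, -36, -2, 0, 0, np.float64(-2.5)], [13, -36, -1, 0, 0, np.float64(-2.5)], [11, -38, -1, 0, 0, np.float64(-2.5)], [8, -38, -1, 0, 0, np.float64(-2.5)], [6, -39, -1, 0, 0, np.float64(-2.5)], [3, -41, -1, 0, 0, np.float64(-2.5)], [1, -40, -1, 0, 0, np.float64(-2.5)], [-1, -41, -1, 0, 0, np.float64(-2.5)], [-5, -41, -2, 0, 0, np.float64(-2.5)]]
[[-7, -42, -1, 0, 0, np.float64(-2.5)], [-9, -41, -1, 0, 0, np.float64(-2.5)], [-13, -41, -1, 0, 0, np.float64(-2.5)], [-15, -40, -1, 0, 0, np.float64(-2.5)]]
```

Emit:
{"fn": "jog_arm", "kwargs": {
  "motion": [
    [17,-33,-1,0,0,0],
    [15,-36,-2,0,0,0],
    [13,-36,-1,0,0,0],
    [11,-38,-1,0,0,0],
    [8,-38,-1,0,0,0],
    [6,-39,-1,0,0,0],
    [3,-41,-1,0,0,0],
    [1,-40,-1,0,0,0],
    [-1,-41,-1,0,0,0],
    [-5,-41,-2,0,0,0]
  ]
}}

```text
time_s: 24.28
tool_pos: [635.4, -194.3, 366.5]
eef_rot: [0.563, -0.429, 0.426, -0.562]
ft_force: [0.8, -0.2, -1.2]
gripper_width: 57.5
```

Emit:
{"fn": "jog_arm", "kwargs": {
  "motion": [
    [-7,-42,-1,0,0,0],
    [-9,-41,-1,0,0,0],
    [-13,-41,-1,0,0,0],
    [-15,-40,-1,0,0,0],
    [0,0,0,0,0,0],
    [0,0,0,0,0,0],
    [0,0,0,0,0,0]
  ]
}}

```text
time_s: 25.15
tool_pos: [592.9, -355.5, 364.5]
eef_rot: [-0.563, 0.428, -0.426, 0.564]
ft_force: [-0.3, 0.2, -0.9]
gripper_width: 57.5
```

Run:
```python
from h import *
plan(592,-358,368,15.3,1)
s,p,R=pose(); im,d,m,Rw,tw=snap("wrist","w8.png"); P=cloud(d,m,Rw,tw); T=(P-p)@R
dark=im.max(2)<90
for sg in (1,-1):
    q=T[(T[...,1]>120)&(T[...,1]<185)&(sg*T[...,2]>27)&(np.abs(T[...,2])<60)&(np.abs(T[...,0])<25)]
    print(sg,len(q),np.percentile(q[:,1],[50,90,99,100]).round(1))
q=T[(T[...,1]>120)&(T[...,1]<185)&(np.abs(T[...,2])<29)&(np.abs(T[...,0])<40)]
print("dish",len(q),q.min(0).round(1),q.max(0).round(1))
im,d,m,Rw,tw=snap("scene","s8.png")
cv2.imwrite("pics/s8c.png",cv2.resize(im[190:320,250:400],None,fx=4,fy=4)[...,::-1])
```

```text
pos [ 592.9 -355.5  364.5] jaw 15.7 tilt 0.15 dj -0.4 w 57.5 t 25.1
[[-1, -3, 4, 0, 0, np.float64(-0.4)]]
1 2828 [135.  155.9 163.8 168.8]
-1 3349 [137.9 154.1 163.8 168.7]
dish 16903 [-29.7 120.1 -29. ] [ 31.2 168.8  29. ]
```

View pics/s8c.png

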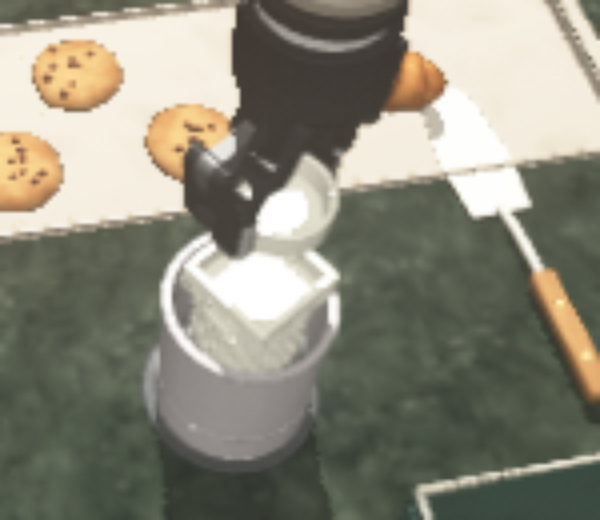

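View pics/w8.png

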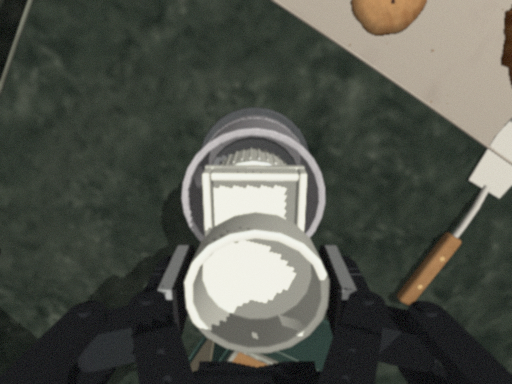

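Scene crop: round dish held at (300,200), level above the seated square dish at (260,290). The wrist view agrees, with the dish centred between the pads. Now lowering.

Emit:
{"fn": "jog_arm", "kwargs": {
  "motion": [
    [-1,-2,-15,0,0,0],
    [0,0,-15,0,0,0],
    [0,0,-8,0,0,0],
    [0,0,-5,0,0,0],
    [0,0,-4,0,0,0],
    [0,0,-1,0,0,0],
    [0,0,0,0,0,0],
    [0,0,0,0,0,0]
  ]
}}

```text
time_s: 26.25
tool_pos: [590.9, -359.6, 318.1]
eef_rot: [-0.563, 0.428, -0.428, 0.563]
ft_force: [-0.2, 0.5, -1.6]
gripper_width: 57.6
```

Run:
```python
from h import *
plan(592,-358,368,15.3,1);print(read_state()["ft_force"])
im,d,m,Rw,tw=snap("scene","s9.png"); P=cloud(d,m,Rw,tw)
s,p,R=pose()
q=P[(np.hypot(P[...,0]-592,P[...,1]+358)<46)&(P[...,2]>120)&(P[...,2]<185)]; print(np.histogram(q[:,2],bins=np.arange(120,186,5)))
cv2.imwrite("pics/s9c.png",cv2.resize(im[200:320,250:400],None,fx=5,fy=5)[...,::-1])
```

```text
pos [ 590.9 -359.6  318.1] jaw 15.5 tilt 0.04 dj -0.2 w 57.6 t 26.2
[[1, 2, 50, 0, 0, np.float64(-0.2)]]
[-0.22633763  0.51422933 -1.55102483]
(array([ 28,  44,  53,  37,  27,  54,  22, 185,  44,  41,  74,  26,  13]), array([120, 125, 130, 135, 140, 145, 150, 155, 160, 165, 170, 175, 180,
       185]))
```

View pics/s9c.png

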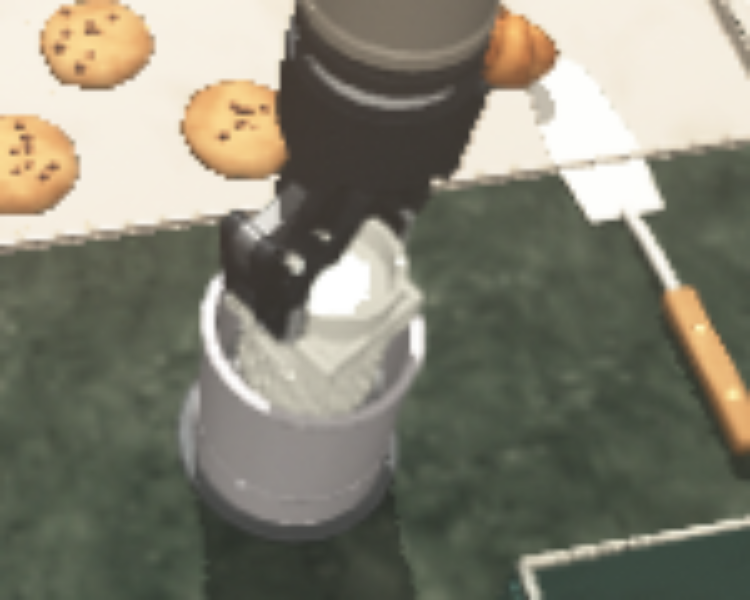

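The dish foot is inside the square dish opening but the hand still carries the weight. I lower a few mm more, with a small recentering.

Emit:
{"fn": "jog_arm", "kwargs": {
  "motion": [
    [1,1,-2,0,0,0],
    [0,0,-2,0,0,0],
    [0,0,-1,0,0,0],
    [0,0,0,0,0,0],
    [0,0,0,0,0,0]
  ]
}}

```text
time_s: 26.92
tool_pos: [591.8, -358.5, 312.7]
eef_rot: [-0.563, 0.428, -0.428, 0.563]
ft_force: [-0.3, -0.3, -0.3]
gripper_width: 57.5
```

Emit:
{"fn": "jog_arm", "kwargs": {
  "motion": [
    [0,0,-2,0,0,0],
    [0,0,-2,0,0,0],
    [0,0,-1,0,0,0],
    [0,0,0,0,0,0],
    [0,0,0,0,0,0]
  ]
}}

```text
time_s: 27.55
tool_pos: [591.8, -358.5, 307.7]
eef_rot: [0.563, -0.428, 0.428, -0.563]
ft_force: [-0.3, -0.2, -0.6]
gripper_width: 57.6
```

Emit:
{"fn": "jog_arm", "kwargs": {
  "motion": [
    [0,0,0,0,0,0],
    [0,0,0,0,0,0]
  ]
}}

```text
time_s: 27.8
tool_pos: [591.8, -358.5, 307.8]
eef_rot: [-0.563, 0.428, -0.428, 0.563]
ft_force: [-0.9, 0.1, -0.7]
gripper_width: 57.5
```

Emit:
{"fn": "jog_arm", "kwargs": {
  "motion": [
    [0,0,0,0,0,0],
    [0,0,0,0,0,0],
    [0,0,0,0,0,0],
    [0,0,0,0,0,0],
    [0,0,0,0,0,0]
  ],
  "hand": 100
}}

```text
time_s: 28.42
tool_pos: [591.8, -358.5, 307.7]
eef_rot: [0.563, -0.428, 0.428, -0.563]
ft_force: [-0.3, 0.5, 0.5]
gripper_width: 85.0
```

Emit:
{"fn": "jog_arm", "kwargs": {
  "motion": [
    [0,0,15,0,0,0],
    [0,0,40,0,0,0],
    [0,0,40,0,0,0],
    [-30,35,0,0,0,0],
    [-30,40,0,0,0,0],
    [-10,40,0,0,0,0],
    [0,0,0,0,0,0]
  ]
}}

```text
time_s: 29.3
tool_pos: [522.1, -239.8, 404.2]
eef_rot: [-0.563, 0.426, -0.426, 0.566]
ft_force: [-0.5, -0.0, -0.3]
gripper_width: 85.4
```

Run:
```python
from h import *
pile(118,185)
plan(540,50.5,370,15.5,10)
im,d,m,Rw,tw=snap("scene","s10.png")
cv2.imwrite("pics/s10c.png",cv2.resize(im[200:320,250:400],None,fx=5,fy=5)[...,::-1])
```

```text
top 34 centre [ 601.  -367.3] r 26.3 rect [ 607.5 -371.8] ztop 155.7 tilt 0.121
scene 154 centre [ 592.4 -361.8] r 30.1 rect [ 591.5 -360.6] ztop 153.5 tilt 0.01
pos [ 521.9 -243.6  404.1] jaw 15.6 tilt 0.14 dj -0.1 w 85.3 t 29.4
[[9, 30, -3, 0, 0, np.float64(-0.0)], [7, 29, -4, 0, 0, np.float64(-0.0)], [6, 30, -3, 0, 0, np.float64(-0.0)], [4, 30, -4, 0, 0, np.float64(-0.0)], [3, 29, -3, 0, 0, np.float64(-0.0)], [1, 30, -3, 0, 0, np.float64(-0.0)], [-1, 30, -4, 0, 0, np.float64(-0.0)], [-2, 29, -3, 0, 0, np.float64(-0.0)], [-4, 29, -4, 0, 0, np.float64(-0.0)], [-5, 28, -3, 0, 0, np.float64(-0.0)]]
```

View pics/s10c.png

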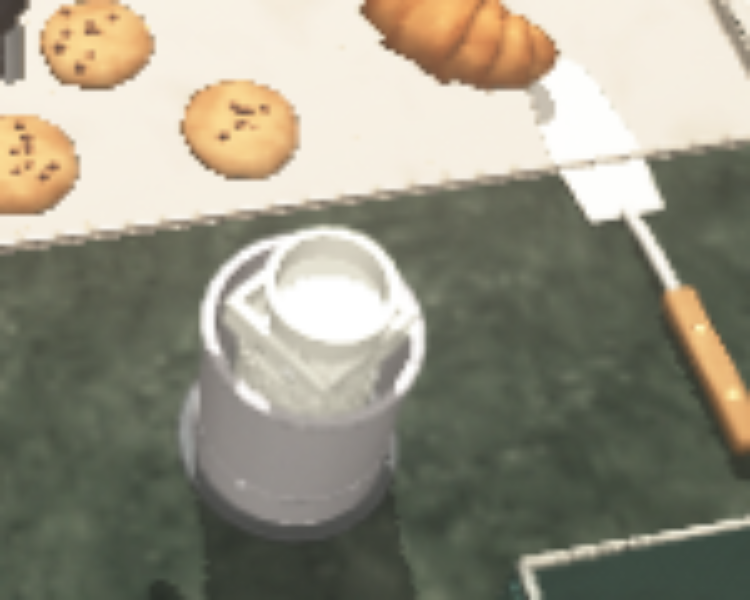

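Scene crop: the round dish at (333,290) sits in the square dish and looks level. I move on to the lid and measure the pile with an unobstructed view.

Emit:
{"fn": "jog_arm", "kwargs": {
  "motion": [
    [9,30,-3,0,0,0],
    [7,29,-4,0,0,0],
    [6,30,-3,0,0,0],
    [4,30,-4,0,0,0],
    [3,29,-3,0,0,0],
    [1,30,-3,0,0,0],
    [-1,30,-4,0,0,0],
    [-2,29,-3,0,0,0],
    [-4,27,-4,0,0,0],
    [-5,26,-3,0,0,0]
  ],
  "hand": 60
}}

```text
time_s: 30.7
tool_pos: [540.7, 45.7, 368.8]
eef_rot: [0.562, -0.428, 0.429, -0.562]
ft_force: [0.6, -1.0, -0.1]
gripper_width: 51.0
```

Emit:
{"fn": "jog_arm", "kwargs": {
  "motion": [
    [0,0,0,0,0,0],
    [0,0,0,0,0,0],
    [0,0,0,0,0,0]
  ]
}}

```text
time_s: 31.08
tool_pos: [540.3, 44.2, 369.0]
eef_rot: [0.562, -0.428, 0.429, -0.562]
ft_force: [-0.3, 0.0, 0.4]
gripper_width: 51.0
```

Run:
```python
from h import *
pile(145,170)
for c in ("top","scene"):
    im,d,m,Rw,tw=snap(c,c+"11.png"); P=cloud(d,m,Rw,tw)
    for a,b in ((123,133),(145,165),(104,118)):
        q=P[(np.hypot(P[...,0]-591,P[...,1]+358)<54)&(P[...,2]>a)&(P[...,2]<b)]
        print(c,a,len(q),np.round(cv2.minEnclosingCircle(q[:,:2].astype(np.float32))[0],1),[np.round(v,1) for v in cv2.minAreaRect(q[:,:2].astype(np.float32))],np.median(q[:,2]).round(1))
P=wring(540,50.5,27,42,25)
P=wring(540,50.5,6,16,45)
plan(540,50.5,200,15.5,1)
s,p,R=pose();T=(P-p)@R
q=T[(T[...,1]>120)&(T[...,1]<185)&(np.abs(T[...,2])<60)&(np.abs(T[...,0])<25)]
print("tips",np.percentile(q[:,1],[99,99.9,100]).round(1))
```

```text
top 50 centre [ 592.3 -361.3] r 27.9 rect [ 592.8 -360.7] ztop 157.4 tilt 0.021
scene 128 centre [ 592.8 -361.5] r 29.9 rect [ 592.3 -360.6] ztop 154.6 tilt 0.01
top 123 126 [ 592.4 -357.5] [array([ 592.7, -357.1]), array([59.4, 60.5]), np.float64(15.9)] 130.7
top 145 134 [ 592.3 -361. ] [array([ 592.7, -360.9]), array([54.1, 54.2]), np.float64(47.0)] 151.9
top 104 315 [ 591.7 -356.6] [array([ 591. , -356.8]), array([95.8, 97.2]), np.float64(46.0)] 112.3
scene 123 169 [ 590.6 -358.6] [array([ 590.7, -358.1]), array([61.8, 62.9]), np.float64(16.7)] 129.9
scene 145 201 [ 592.4 -360.8] [array([ 591.3, -360.7]), array([58.8, 56.5]), np.float64(51.9)] 151.7
scene 104 356 [ 589.1 -356.9] [array([ 585.9, -359.5]), array([91.3, 99.4]), np.float64(37.5)] 112.1
ring 361 [537.7  53. ] 9.9 rect [array([537.9,  53.1]), array([18.8, 19.4]), np.float64(89.2)] z 35.2 speed 0.006
ring 2339 [537.9  52.7] 30.0 rect [array([537.6,  52.8]), array([58. , 58.2]), np.float64(16.9)] z 13.6 speed 0.005
pos [539.9  46.1 368.8] jaw 15.5 tilt 0.01 dj 0.0 w 51.1 t 31.4
[[0, 4, -169, 0, 0, np.float64(0.0)]]
tips [166.9 169.2 170. ]
```

Emit:
{"fn": "jog_arm", "kwargs": {
  "motion": [
    [0,5,-40,0,0,0],
    [0,0,-60,0,0,0],
    [0,0,-50,0,0,0],
    [0,0,-20,0,0,0],
    [0,0,-8,0,0,0],
    [0,0,0,0,0,0],
    [0,0,0,0,0,0]
  ]
}}

```text
time_s: 32.25
tool_pos: [540.6, 51.5, 192.1]
eef_rot: [-0.562, 0.427, -0.429, 0.564]
ft_force: [-0.8, -0.2, 0.7]
gripper_width: 51.1
```

Run:
```python
from h import *
plan(540,51,189,15.5,1);print(read_state()["ft_force"])
im,d,m,Rw,tw=snap("wrist","w12.png")
```

```text
pos [540.6  51.5 192.1] jaw 15.5 tilt 0.17 dj -0.0 w 51.1 t 32.2
[[-1, -1, -3, 0, 0, np.float64(-0.0)]]
[-0.83983177 -0.16558964  0.7005427 ]
```

View pics/w12.png

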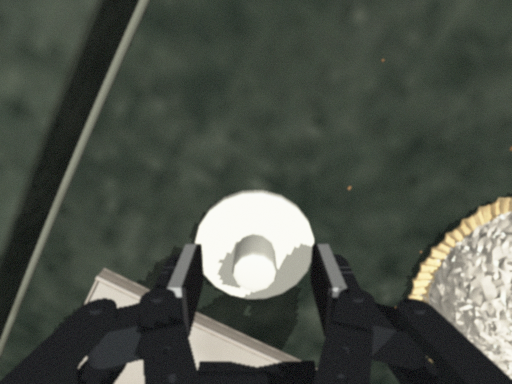

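The knob at (255,262) is centred between the pads at (187,270) and (325,270). Lower 3 mm and close.

Emit:
{"fn": "jog_arm", "kwargs": {
  "motion": [
    [0,0,-2,0,0,0],
    [0,0,-1,0,0,0],
    [0,0,0,0,0,0]
  ]
}}

```text
time_s: 32.67
tool_pos: [539.7, 51.5, 187.7]
eef_rot: [0.563, -0.428, 0.428, -0.563]
ft_force: [0.1, 0.9, -0.0]
gripper_width: 51.4
```

Emit:
{"fn": "jog_arm", "kwargs": {
  "motion": [
    [0,0,0,0,0,0],
    [0,0,0,0,0,0],
    [0,0,0,0,0,0],
    [0,0,0,0,0,0],
    [0,0,0,0,0,0],
    [0,0,0,0,0,0],
    [0,0,0,0,0,0]
  ],
  "hand": 0
}}

```text
time_s: 33.55
tool_pos: [539.9, 51.5, 188.0]
eef_rot: [-0.563, 0.428, -0.428, 0.563]
ft_force: [-0.8, -0.1, 4.5]
gripper_width: 17.6
```

Emit:
{"fn": "jog_arm", "kwargs": {
  "motion": [
    [0,0,15,0,0,0],
    [0,0,40,0,0,0],
    [0,0,60,0,0,0],
    [0,0,55,0,0,0],
    [0,0,20,0,0,0],
    [0,0,0,0,0,0]
  ]
}}

```text
time_s: 34.3
tool_pos: [540.2, 51.3, 379.9]
eef_rot: [-0.562, 0.427, -0.429, 0.564]
ft_force: [0.7, -0.4, -2.4]
gripper_width: 17.9
```

Run:
```python
from h import *
plan(592,-360.5,368,15.5,12)
```

```text
pos [540.2  51.3 379.9] jaw 15.5 tilt 0.26 dj -0.0 w 17.9 t 34.3
[[15, -28, -1, 0, 0, np.float64(-0.0)], [13, -30, -1, 0, 0, np.float64(-0.0)], [11, -31, -1, 0, 0, np.float64(-0.0)], [10, -32, -1, 0, 0, np.float64(-0.0)], [7, -34, -1, 0, 0, np.float64(-0.0)], [6, -35, -1, 0, 0, np.float64(-0.0)], [4, -35, -1, 0, 0, np.float64(-0.0)], [2, -36, -1, 0, 0, np.float64(-0.0)], [-1, -37, -1, 0, 0, np.float64(-0.0)], [-3, -38, -1, 0, 0, np.float64(-0.0)]]
[[-5, -37, -1, 0, 0, np.float64(-0.0)], [-7, -39, -1, 0, 0, np.float64(-0.0)]]
```

Emit:
{"fn": "jog_arm", "kwargs": {
  "motion": [
    [15,-28,-1,0,0,0],
    [13,-30,-1,0,0,0],
    [11,-31,-1,0,0,0],
    [10,-32,-1,0,0,0],
    [7,-34,-1,0,0,0],
    [6,-35,-1,0,0,0],
    [4,-35,-1,0,0,0],
    [2,-36,-1,0,0,0],
    [-1,-37,-1,0,0,0],
    [-3,-38,-1,0,0,0]
  ]
}}

```text
time_s: 35.55
tool_pos: [603.5, -285.1, 364.8]
eef_rot: [0.563, -0.429, 0.426, -0.563]
ft_force: [-0.1, -0.2, -1.4]
gripper_width: 17.3
```

Emit:
{"fn": "jog_arm", "kwargs": {
  "motion": [
    [-5,-37,-1,0,0,0],
    [-7,-39,-1,0,0,0],
    [0,0,0,0,0,0],
    [0,0,0,0,0,0],
    [0,0,0,0,0,0]
  ]
}}

```text
time_s: 36.17
tool_pos: [592.7, -358.6, 364.8]
eef_rot: [-0.563, 0.428, -0.427, 0.564]
ft_force: [-0.3, 0.3, -1.0]
gripper_width: 17.8
```

Run:
```python
from h import *
plan(592,-360.5,345,15.3,1)
s,p,R=pose(); im,d,m,Rw,tw=snap("scene","s13.png"); P=cloud(d,m,Rw,tw); T=(P-p)@R
q=P[(np.hypot(P[...,0]-p[0],P[...,1]-p[1])<40)&(P[...,2]>p[2]-182)&(P[...,2]<p[2]-168)]
n=np.linalg.svd(q-q.mean(0))[2][2]
print("disc",len(q),np.median(q[:,2]).round(1),n.round(3),cv2.minEnclosingCircle(q[:,:2].astype(np.float32)))
cv2.imwrite("pics/s13c.png",cv2.resize(im[190:310,250:400],None,fx=5,fy=5)[...,::-1])
```

```text
pos [ 592.7 -358.6  364.8] jaw 15.7 tilt 0.14 dj -0.4 w 17.8 t 36.2
[[-1, -2, -20, 0, 0, np.float64(-0.4)]]
disc 290 189.7 [ 0.023  0.031 -0.999] ((591.99609375, -360.0442810058594), 30.2183895111084)
```

View pics/s13c.png

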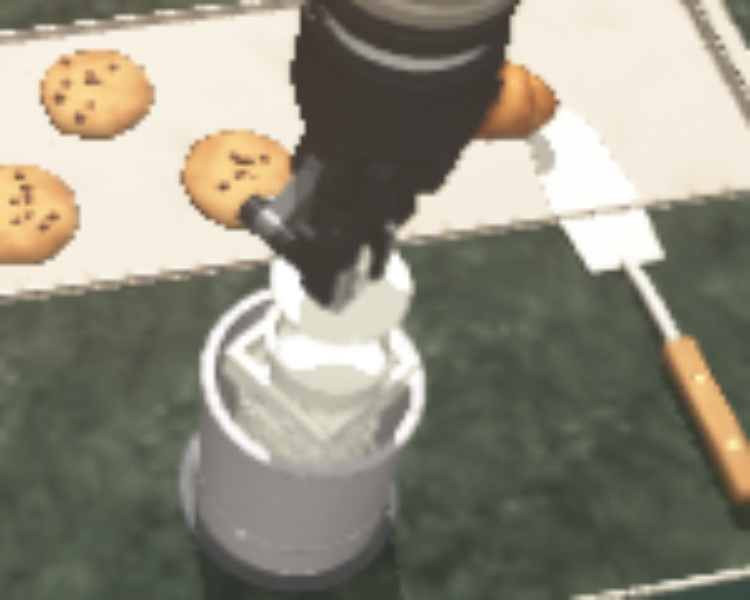

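The lid at (342,300) is held level right above the round dish at (330,360). Both centres measure about (592,-360.5) in the scene camera. Now lowering.

Emit:
{"fn": "jog_arm", "kwargs": {
  "motion": [
    [0,-1,-12,0,0,0],
    [0,0,-10,0,0,0],
    [0,0,-5,0,0,0],
    [0,0,-3,0,0,0],
    [0,0,-3,0,0,0],
    [0,0,-3,0,0,0],
    [0,0,-3,0,0,0],
    [0,0,-3,0,0,0],
    [0,0,0,0,0,0],
    [0,0,0,0,0,0]
  ]
}}

```text
time_s: 37.48
tool_pos: [591.8, -361.5, 323.5]
eef_rot: [0.563, -0.428, 0.428, -0.563]
ft_force: [-0.5, 0.4, -1.0]
gripper_width: 17.7
```

Run:
```python
from h import *
plan(592,-360.5,345,15.3,1);print(read_state()["ft_force"])
s,p,R=pose(); im,d,m,Rw,tw=snap("scene","s14.png"); P=cloud(d,m,Rw,tw)
h=np.hypot(P[...,0]-592,P[...,1]+359)
q=P[(h<44)&(P[...,2]>100)&(P[...,2]<175)]; print(np.histogram(q[:,2],bins=np.arange(100,180,5)))
cv2.imwrite("pics/s14c.png",cv2.resize(im[190:310,250:400],None,fx=5,fy=5)[...,::-1])
```

```text
pos [ 591.8 -361.5  323.5] jaw 15.5 tilt 0.01 dj -0.2 w 17.7 t 37.5
[[0, 1, 21, 0, 0, np.float64(-0.2)]]
[-0.52596405  0.44079549 -0.991546  ]
(array([ 61,  46,  73,  88,  62,  23,  28,  14,  27, 215,  26,  16,  19,
        25,  18]), array([100, 105, 110, 115, 120, 125, 130, 135, 140, 145, 150, 155, 160,
       165, 170, 175]))
```

View pics/s14c.png

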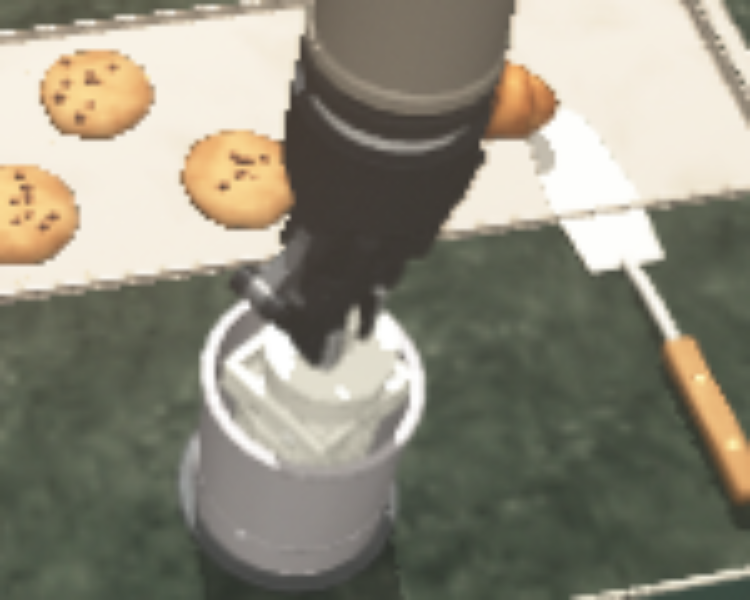

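The lid sits in the round dish: disc top about 148, square rim about 120, and 28 mm expected. Release and back off.

Emit:
{"fn": "jog_arm", "kwargs": {
  "motion": [
    [0,0,0,0,0,0],
    [0,0,0,0,0,0],
    [0,0,0,0,0,0],
    [0,0,0,0,0,0],
    [0,0,0,0,0,0]
  ],
  "hand": 60
}}

```text
time_s: 38.15
tool_pos: [591.8, -361.5, 323.7]
eef_rot: [-0.563, 0.428, -0.428, 0.563]
ft_force: [0.4, -0.0, -0.1]
gripper_width: 51.3
```

Emit:
{"fn": "jog_arm", "kwargs": {
  "motion": [
    [0,0,15,0,0,0],
    [0,0,35,0,0,0],
    [0,0,40,0,0,0],
    [-30,35,0,0,0,0],
    [-30,40,0,0,0,0],
    [-30,40,0,0,0,0],
    [0,30,0,0,0,0],
    [0,30,0,0,0,0],
    [0,0,0,0,0,0],
    [0,0,0,0,0,0]
  ]
}}

```text
time_s: 39.4
tool_pos: [501.7, -187.5, 414.7]
eef_rot: [0.563, -0.427, 0.429, -0.563]
ft_force: [0.8, 0.7, -0.1]
gripper_width: 51.1
```

Run:
```python
from h import *
plan(592,-360.5,345,15.3,1)
for c in ("top","scene"):
    im,d,m,Rw,tw=snap(c,c+"15.png"); P=cloud(d,m,Rw,tw)
    for nm,a,b,r in (("knob",155,180,30),("disc",134,146,40),("square",108,118.5,41)):
        q=P[(np.hypot(P[...,0]-591.5,P[...,1]+359)<r)&(P[...,2]>a)&(P[...,2]<b)]
        if len(q)<6: print(c,nm,len(q)); continue
        n=np.linalg.svd(q-q.mean(0))[2][2]
        print(c,nm,len(q),np.round(cv2.minEnclosingCircle(q[:,:2].astype(np.float32))[0],1),[np.round(v,1) for v in cv2.minAreaRect(q[:,:2].astype(np.float32))[:2]],np.median(q[:,2]).round(1),"nz",abs(n[2]).round(4))
    b=boxes_of(c,"bombe")[0]; print("bombe",(Rw@np.array(b["position"])+tw).round(1))
cv2.imwrite("pics/s15c.png",cv2.resize(im[190:310,250:400],None,fx=5,fy=5)[...,::-1])
```

```text
pos [ 501.7 -187.5  414.7] jaw 15.5 tilt 0.12 dj -0.2 w 51.1 t 39.4
[[90, -174, -70, 0, 0, np.float64(-0.2)]]
top knob 53 [ 591.4 -360.7] [array([ 592.3, -361.5]), array([17.6, 17.8])] 169.3 nz 0.9507
top disc 68 [ 593.3 -361. ] [array([ 591.5, -359.2]), array([53.6, 51.4])] 144.7 nz 0.9967
top square 53 [ 590.5 -357.1] [array([ 591.8, -356.2]), array([58.9, 56.9])] 117.1 nz 0.9978
bombe [689.1  46.6  21.9]
scene knob 83 [ 591.  -363.2] [array([ 590.8, -363.3]), array([17. , 18.3])] 169.4 nz 0.6959
scene disc 65 [ 591.9 -360.3] [array([ 590.6, -363. ]), array([55.1, 56.2])] 140.8 nz 0.9909
scene square 100 [ 591.6 -359.7] [array([ 589.4, -359. ]), array([59.3, 61.7])] 114.8 nz 0.9997
bombe [696.6  23.1  24.1]
```

View pics/s15c.png

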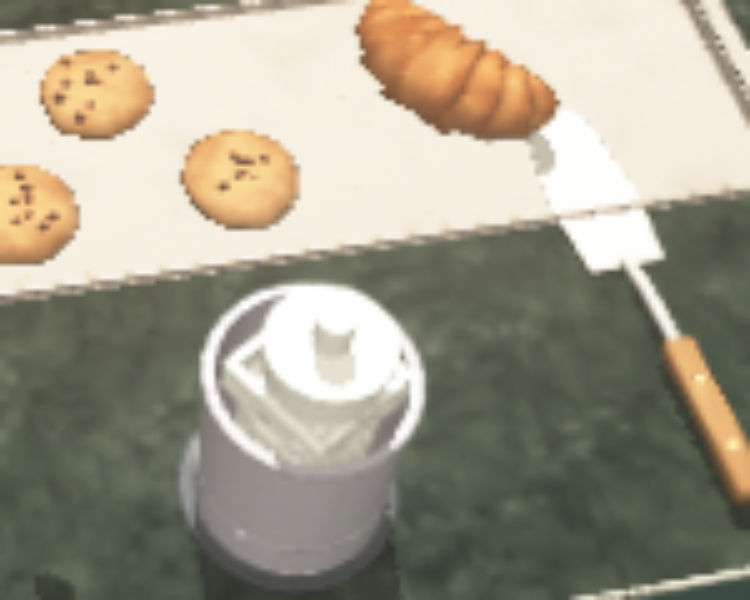

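The lid is on the pile and released. My disc and square height windows clipped the real surfaces, so I repeat the check with wider ones.

Run:
```python
from h import *
for c in ("top","scene"):
    im,d,m,Rw,tw=snap(c); P=cloud(d,m,Rw,tw)
    for nm,a,b,r in (("disc",144,151,40),("square",116,124,44)):
        q=P[(np.hypot(P[...,0]-591.5,P[...,1]+359)<r)&(P[...,2]>a)&(P[...,2]<b)]
        n=np.linalg.svd(q-q.mean(0))[2][2]
        print(c,nm,len(q),np.round(cv2.minEnclosingCircle(q[:,:2].astype(np.float32))[0],1),[np.round(v,1) for v in cv2.minAreaRect(q[:,:2].astype(np.float32))],np.median(q[:,2]).round(1),"tilt",np.arccos(abs(n[2])).round(3))
    B=P[(np.hypot(P[...,0]-690,P[...,1]-45)<85)&(P[...,2]>15)&(P[...,2]<70)]; print("bombe",B[:,:2].mean(0).round(1))
    P0=np.load("/tmp/%s0.npz"%c)["P"]; B=P0[(np.hypot(P0[...,0]-690,P0[...,1]-45)<85)&(P0[...,2]>15)&(P0[...,2]<70)]; print("bombe start",B[:,:2].mean(0).round(1))
```

```text
top disc 324 [ 592.8 -361.7] [array([ 593. , -361.7]), array([54.5, 55.1]), np.float64(47.5)] 148.0 tilt 0.015
top square 102 [ 593.  -360.5] [array([ 593. , -359.8]), array([58.8, 66.8]), np.float64(16.0)] 119.8 tilt 0.016
bombe [692.7  54.5]
bombe start [692.8  54.3]
scene disc 398 [ 591.3 -361.2] [array([ 590.7, -362.4]), array([60. , 57.3]), np.float64(38.6)] 148.1 tilt 0.01
scene square 136 [ 590.  -358.9] [array([ 590.1, -358.9]), array([61. , 61.6]), np.float64(16.5)] 119.5 tilt 0.008
bombe [695.5  34.2]
bombe start [689.2  43.4]
```

```bash
python3 -c "
from workcell import *
print(job_done())"
```

```text
the job is handed in; nothing more can be done
None
```

I stacked the tall ramekin, square dish, low round dish and lid in order on the dispenser platform. I set each one down slowly, let go of it and backed away, then handed the job in at about 40 s.

**Heights and tilt:** the lid disc is 28.4 mm above the square dish's rim, where 28 mm is expected. Before the lid went on, the round dish's rim was 21.5 mm above the square's, where 22 mm is expected. Measured tilts are at most 0.016 rad.

**Sideways fit:** the lid and the round dish are about 0.5 mm apart. The round dish sits about 3 mm off the square dish's centre, within the 8 mm limit.

**Bombe:** the top camera shows no shift (0.2 mm). The scene camera's mean moved about 11 mm. I put this down to the arm partly hiding the bombe, but I did not confirm it.

**Disagreements and limits:**
- The wrist camera read about 2–4 mm off from the fixed cameras, so I grasped at the average of the two.
- The ramekin's own seat could not be seen once the pile was on it. I judged it from its centre and rim height while it stood alone, about 2 mm above what I calculated, and from the later stack heights.
- I did not measure the platform's sinking speed.

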